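Start a handheld's bench test with the latched dial

ROBOT

A 6-joint arm with a two-finger parallel gripper is mounted at the origin on the work surface. World frame = base frame: x ahead of the robot, y to its left, z up, the work surface at z = 0. Lengths are in mm, angles in rad, forces in N, time in s.
With the tool pointing down it reaches from about 350 to 775 mm from the base axis. Payload 7.3 kg.
Tool frame: the origin (TCP) lies on the centre line of the jaws, within the pads' length; the fingertips stand finger_overhang ahead of it and the grasp point (between the pads) lies 8 mm behind it (finger_overhang is the distance from the TCP to the fingertips, in mm); z points along the fingers, y is the line along which they close (so a half turn about z gives the same grasp; the last joint's range is limited). The gripper opens to 92 mm and grips with 3 to 60 N. Pads are 19 mm wide; open, the fingers measure 130 mm over their backs; the gripper's body (75 mm by 190 mm) begins 47 mm behind the grasp point.
Start: joints at [-0.146, 0.342, 1.524, -0, 1.275, -0.146], TCP at [525.018, 0.02, 237.741] pointing down, gripper open.
Joint ranges: [-2.53, 2.53], [-0.77, 2.02], [0.04, 2.7], [-1, 4.14], [0.28, 2.66], [-3.11, 3.11]. Speed limits (rad/s): [2.57, 2.57, 3.14, 3.14, 3.14, 3.14].

INTERFACE

Orientations are given as [roll, pitch, yaw] about the fixed x, y, z axes, in that order (R = Rz(yaw) Ry(pitch) Rx(roll)).
In Python, from plant import get_obs, capture, close_job, finger_overhang gives the robot as it stands.
- The arm moves only by the shell command python3 -m inch 'ROWS'. ROWS is JSON, one flat list of numbers, 7 for each row, row after row: the turn, a rotation vector about the tool's x, y, z scaled (see below), then the shift along the tool's x, y, z scaled (see below), then the closure, from -1 (fully open) to 1 (shut). In form: [ax, ay, az, tx, ty, tz, gripper, ax, ay, az, tx, ty, tz, gripper, ...]. A call has 1 to 10 rows; each row shifts and turns the commanded pose from where the row before left it, along the tool's axes as they then stand; what a row does not reach is not made up. The controller multiplies each number of a shift by 0.8 m and each number of a turn by 1.5 rad. A row lasts 1/12 s, in which the tool goes at most 41.7 mm and 7.16 degrees, less where a joint would pass 70% of its speed; a pose out of reach is approached as far as the arm can. A call with a number of a shift or a turn outside -1 to 1 is refused whole. A call with a gripper value outside its range is refused whole. The fingers move at their own pace and stop on an object; the grip force is fixed at half the most. Time passes only in rows, so rows that do not move let the fingers close. It gives the time, the measured TCP pose, the force, the opening and the grip force at its end, in the units of the state.
- get_obs(): the state, without advancing time (a new reading comes with each control period).
- capture(name): name is "scene" or "side" or "wrist"; returns a dict with "image" (420x560x3 uint8, red, green, blue), "mtx" (3x3 intrinsics, pixels), "pose" (4x4, takes a point from camera to world coordinates). Camera axes: x right, y up, looking along -z (the intrinsics and any distortion apply to the point x, -y, -z); pixel columns grow to the right and rows downward; lengths in mm; the calibration is good to about 2 mm. The wrist camera is an equidistant fisheye: a pixel r from the principal point sees the ray r / f radians off the axis. A picture is of the moment at which its call begins. There is no depth.
- close_job(): hands the job in; it is judged then, once.
The state is a dict: "time": time; "joint_positions": joint angles; "dq": joint speeds; "tau": joint torques, N m; "tool_pos": TCP position; "tcp_rot": TCP orientation; "contact_force": force on the tool from outside, world axes, zero at the start; "moment": the same for the moment, N m; "grip_width": finger opening in mm; "finger_force": force on a finger pad.
Only numpy, scipy, OpenCV 4.12 (cv2) and the standard library are available. Lean on these libraries where they do the work, as an engineer would, in place of code of your own. Each camera call takes 0.05 s, during which the arm holds its last target. There are 200 camera calls.

TASK

Start the bench test of the handheld terminal: lay it in the bay of the sloping cradle, screen up and with its raised head at the upper end, and do not let go until it rests there. Then pinch both release tabs of the latched dial on the console, turn it clockwise until its pointer stands at the long rib and let go so that the tabs spring out and lock it; last, press the long start bar fully down at its middle, so that both ends sink evenly, keep it down for half a second and let it rise. Leave the other things on the bench where they are.

Things in the scene. Friction and masses are not known exactly. Their poses are not given: they have to be found in the camera images.
- handheld: the grey handheld terminal, 150 x 50 x 28 mm (its x, y, z), about 0.2 kg, lying loose on the bench screen up. Origin at the centre of its underside, z up out of the screen, x along its length towards its head, where a black sensor head rises 10 mm higher. Grip it across its 50 mm width, at mid-length
- handheld_head (a point): centre of the raised black sensor head (34 mm long, 46 wide, 10 high), at (56, 0, 33) mm in the handheld's frame
- cradle: the fixed dark steel cradle, left or right on the bench: a wedge 100 mm wide, 172 mm deep, 30 mm high in front and 110 at the back; its top, the deck, slopes 25 degrees, low edge towards the robot. Origin at the centre of its underside, x level towards its high end, z up
- cradle_deck: the cradle's deck: origin in the middle of its surface, x up the slope, y left, z out of the deck. Bay 158 mm (x) by 58 mm (y) round the origin, bounded by a lip at either end and four cheeks at the corners (|x| = 47 to 77 mm), all 12 mm high, 6 thick; open at mid-length for fingers. A seated handheld's origin and axes coincide with the deck's
- console: the fixed white console, left or right on the bench: a wedge 200 mm wide, 173 mm deep, 30 mm high in front and 130 at the back; its panel slopes 30 degrees, low edge towards the robot. It carries the dial above and the start bar below. Origin at the centre of its underside, x level towards its high end, z up
- dial_grip (a point): point on the axis of the black latched dial, 35 mm above the panel, between the two release tabs. z along the axis out of the panel, y the pinch line through the tabs, x along the pointer; x and y turn with the dial. Tabs: upright plates 24 mm wide, 15 to 45 mm above the panel, outer faces 52 mm apart, 38 mm when pinched fully in. Under it a collar 80 mm across, 12 high
- dial (a joint): turn of the dial in rad, growing clockwise seen looking onto the panel: 0 to 0.28 is free play at the short rib (off), 1.30 is the long rib (test), end stop at 1.37. Light friction. Between off and test it is locked unless both tabs are held in by 5 mm or more; let go at 1.23 to 1.37 the tabs spring out and lock it
- tab_left (a joint): inward travel in m of the release tab on the +y side of dial_grip: 0 sprung out, 0.007 fully in; spring of 3 N rising to 6.5 N
- tab_right (a joint): the same for the tab on the -y side of dial_grip
- bar_mid (a point): middle of the top face of the start bar, a grey bar 170 mm long (y) and 28 mm wide (x, up the slope) across the lower part of the console's panel, 114 mm down the slope from the dial's axis; its top stands 26 mm above the panel. z out of the panel: press along -z
- start_bar (a joint): travel of the start bar into the panel in m: 0 up, 0.010 fully down; spring of 2 N rising to 7 N; it rises when let go
- bar_rock (a joint): rocking of the start bar about its middle in rad, 0 level; positive lifts the +y end. Each end is 85 mm from the middle; pressing off the middle tips it (1.8 N m per rad)
- phone: bystander: phone in a brown case, 152 x 76 x 11 (mm); origin under its middle. To be left where it is
- pliers: bystander: side cutters with two blue handles, about 135 x 70 x 14, jaws towards its +x (mm); origin under its middle. To be left where it is
- hexkeys: bystander: hex-key set in a clip, 160 x 70 x 22 (mm); origin under its middle. To be left where it is
- jar: bystander: clear screw jar, 64 across, 75 high (mm); origin under its middle. To be left where it is
- screwdriver: bystander: screwdriver, 180 long (mm); origin under its middle. To be left where it is
- tape: bystander: roll of tape lying flat, 90 across, 24 high (mm); origin under its middle. To be left where it is
Not all that is in view belongs to the job. Of the things that look like the handheld, the larger one is meant. There is more than one size of the cradle; the one meant has the size given above.

How it is judged (in metres and radians):
On the way, in this order (a step that is already met when the one before it is completed fails the run):
1. the handheld rests in the cradle's bay, head up the slope, while the fingers still hold it (x of handheld in the frame of cradle_deck between -0.008 and 0.008 m and y of handheld in the frame of cradle_deck between -0.007 and 0.007 m and z of handheld in the frame of cradle_deck below 0.006 m and angle between the z axis of handheld and the z axis of cradle_deck, either way round below 0.08 rad and x of handheld_head in the frame of cradle_deck above 0.03 m and z of handheld_head in the frame of cradle_deck above 0.02 m and contact force between the fingers and handheld above 0.3 N), for 0.1 s.
2. both release tabs pinched in, the dial still at off (value of joint each of tab_left, tab_right above 0.0045 m and value of joint dial below 0.5 rad), for 0.05 s.
3. the dial locked at the long rib, both tabs sprung out (value of joint dial above 1.2 rad and value of joint each of tab_left, tab_right below 0.0015 m), for 0.2 s.
4. the start bar pressed fully down and level (value of joint start_bar above 0.008 m and value of joint bar_rock between -0.025 and 0.025 rad), for 0.25 s.
At the end, for the whole second after the job is handed in: The handheld lies still in the cradle's bay, within 8 mm along and 7 mm across of the bay's centre, flat on the deck (within 6 mm and 0.08 rad) and head up the slope; the dial stands at the long rib (joint above 1.2 rad) with both tabs out (within 1.5 mm); the start bar is up again (within 2 mm) (all of step 3 and x of handheld in the frame of cradle_deck between -0.008 and 0.008 m and y of handheld in the frame of cradle_deck between -0.007 and 0.007 m and z of handheld in the frame of cradle_deck below 0.006 m and angle between the z axis of handheld and the z axis of cradle_deck, either way round below 0.08 rad and x of handheld_head in the frame of cradle_deck above 0.03 m and z of handheld_head in the frame of cradle_deck above 0.02 m and value of joint start_bar below 0.002 m and linear speed of handheld below 0.02 m/s); the robot touches nothing.
It fails at once if a bystander is moved by more than 30 mm (distance of any of phone, pliers, hexkeys, jar, screwdriver, tape from where it was at the start of the episode above 0.03 m).
It also fails if it takes over 58 s, if anything falls off the work surface, if the arm or the gripper's body presses on something with over 40 N, if the wrist force passes 120 N, or if a joint passes its speed limit or range.

## Working session

There is one attempt and no reset: what is moved stays moved. The work goes in short steps, Python scripts to look and compute and a shell command to move; the robot and the scene stay as the last step left them, time stands still between calls to the robot, and variables do not carry over. Pictures are saved under pics/ and viewed, at most 10 in all, crops included, and the job is handed in when it is done.

```bash
ls; mkdir -p pics; python3 - <<'E'
from plant import *
import cv2,numpy as np
np.set_printoptions(precision=3,suppress=True)
print(finger_overhang, get_obs())
for n in ("scene","side"):
    c=capture(n); print(n,c["mtx"],c["pose"],[k for k in c])
    cv2.imwrite(f"pics/{n}0.png",cv2.resize(c["image"][:,:,::-1],(800,600),interpolation=cv2.INTER_CUBIC))
    np.savez(f"{n}0.npz",**{k:c[k] for k in("image","mtx","pose")})
E
```

```text
pics
11.0 {'time': 0.0, 'joint_positions': array([-0.146,  0.343,  1.525, -0.   ,  1.275, -0.146]), 'dq': array([ 0.001,  0.002,  0.   , -0.001,  0.   , -0.001]), 'tau': array([  0.001, -43.125, -24.422,   0.072,   0.056,  -0.   ]), 'tool_pos': array([524.605,   0.064, 237.051]), 'tcp_rot': array([-3.14 , -0.   ,  1.571]), 'contact_force': array([-0.094, -1.147, -0.252]), 'moment': array([0.014, 0.029, 0.006]), 'finger_force': 0.0, 'grip_width': 92.12167002605625}
scene [[472.422   0.    280.191]
 [  0.    472.422 199.837]
 [  0.      0.      1.   ]] [[  -0.403   -0.759    0.511 1242.835]
 [   0.915   -0.331    0.229  346.677]
 [  -0.004    0.56     0.828 1220.667]
 [   0.       0.       0.       1.   ]] ['image', 'mtx', 'pose']
side [[453.574   0.    283.398]
 [  0.    453.574 209.457]
 [  0.      0.      1.   ]] [[  -0.996    0.067   -0.06   456.104]
 [  -0.089   -0.64     0.763 1064.074]
 [   0.012    0.765    0.643 1000.57 ]
 [   0.       0.       0.       1.   ]] ['image', 'mtx', 'pose']
```

View pics/scene0.png

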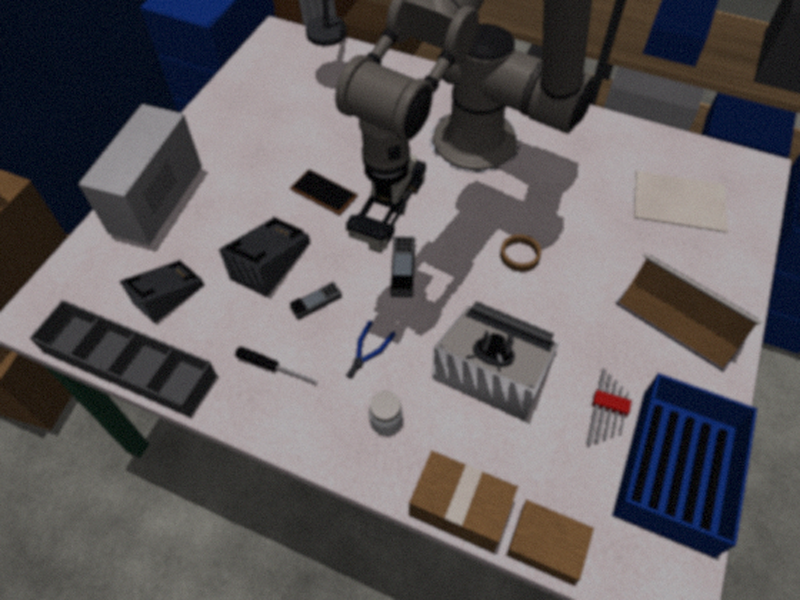

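View pics/side0.png

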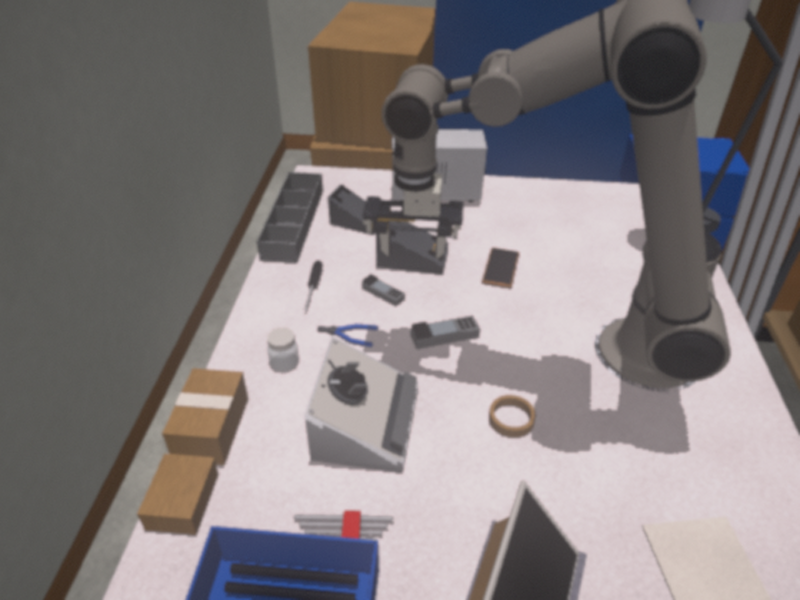

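Rough layout: the handheld is at scene px (402,265) with its head away from the robot. The big cradle is at (265,255), on the robot's right, and the console is at (495,355), on its left. Next I'll get coarse positions and a wrist view.

```bash
cat > h.py <<'E'
import numpy as np,cv2
from scipy.spatial.transform import Rotation as R
from scipy.optimize import least_squares
np.set_printoptions(precision=3,suppress=True)
def load(n): return dict(np.load(n+".npz"))
def snap(name,tag,size=(800,600)):
    from plant import capture
    c=capture(name); np.savez(tag+".npz",**{k:c[k] for k in("image","mtx","pose")})
    cv2.imwrite(f"pics/{tag}.png",cv2.resize(c["image"][:,:,::-1],size,interpolation=cv2.INTER_CUBIC)); return c
def ray(c,uv,fish=False):   # uv in raw pixels
    K=c["mtx"]; x=(uv[0]-K[0,2])/K[0,0]; y=(uv[1]-K[1,2])/K[1,1]
    if fish:
        r=np.hypot(x,y)+1e-12; d=np.array([x/r*np.sin(r),y/r*np.sin(r),np.cos(r)])
    else: d=np.array([x,y,1.])
    return c["pose"][:3,:3]@(d*[1,-1,-1]), c["pose"][:3,3]
def onz(c,uv,z,fish=False):
    d,o=ray(c,uv,fish); return o+d*(z-o[2])/d[2]
def proj(c,P,fish=False):
    P=np.atleast_2d(P); q=(P-c["pose"][:3,3])@c["pose"][:3,:3]*[1,-1,-1]; K=c["mtx"]
    if fish:
        s=np.hypot(q[:,0],q[:,1])+1e-12; th=np.arctan2(s,q[:,2]); n=np.c_[q[:,0]/s*th,q[:,1]/s*th]
    else: n=q[:,:2]/q[:,2:]
    return n*[K[0,0],K[1,1]]+K[:2,2]
def T(x,y,yaw,z=0):
    M=np.eye(4); M[:3,:3]=R.from_euler("z",yaw).as_matrix(); M[:3,3]=[x,y,z]; return M
def fit(obs,x0):
    """obs: list of (cam,fish,[(local xyz),(u,v raw)]...) -> x,y,yaw"""
    def f(p):
        M=T(*p[:2],p[2]); r=[]
        for c,fi,L in obs:
            P=np.array([l[0] for l in L])@M[:3,:3].T+M[:3,3]
            r.append((proj(c,P,fi)-np.array([l[1] for l in L])).ravel())
        return np.concatenate(r)
    s=least_squares(f,x0,x_scale=[10,10,.1]); return s.x,s.fun.reshape(-1,2)
E
python3 - <<'E'
from h import *
w=snap("wrist","w0"); print(w["mtx"],w["pose"])
s=load("scene0"); d=load("side0"); k=.7
for n,a,b,z in [("hh",(402,265),(445,332),25),("hh head",(403,242),(421,335),30),("cradle",(265,250),(412,245),70),("console dial",(495,347),(348,382),110),("tape",(520,252),(512,415),10),("plier",(368,350),(350,334),5),("phone",(323,192),(501,267),5)]:
    print(n,onz(s,(a[0]*k,a[1]*k),z),onz(d,(b[0]*k,b[1]*k),z))
E
```

```text
[[325.192   0.    277.095]
 [  0.    325.192 214.803]
 [  0.      0.      1.   ]] [[  1.     -0.001   0.001 524.871]
 [  0.      0.961   0.278  75.664]
 [ -0.002  -0.278   0.961 384.9  ]
 [  0.      0.      0.      1.   ]]
hh [453.94   -1.548  25.   ] [449.33    9.755  25.   ]
hh head [398.543 -23.379  30.   ] [501.21   30.146  30.   ]
cradle [ 564.505 -272.512   70.   ] [ 544.38  -249.774   70.   ]
console dial [613.555 258.443 110.   ] [623.148 255.845 110.   ]
tape [305.553 221.791  10.   ] [308.11  219.342  10.   ]
plier [664.519  14.848   5.   ] [661.007  16.505   5.   ]
phone [ 318.787 -267.852    5.   ] [ 317.332 -269.267    5.   ]
```

View pics/w0.png

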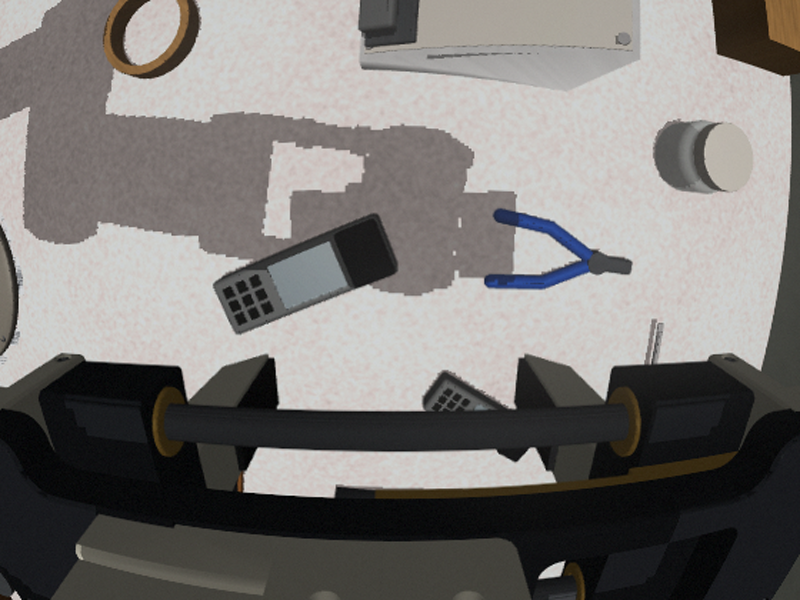

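```bash
python3 -m inch '[0,0,0,0.045,0,0,-1,0,0,0,0.045,0,0,-1,0,0,0,0.045,0,0,-1,0,0,0,0.045,0,0,-1,0,0,0,0.045,0,0,-1,0,0,0,0,0,0,-1]'; python3 - <<'E'
from h import *
snap("wrist","w1")
w=load("w0"); k=.7
L=[((-75,25,28),(214,284)),((-75,-25,28),(239,332)),((73,23,38),(377,214)),((73,-23,38),(397,268))]
print(fit([(w,True,[(a,(b[0]*k,b[1]*k)) for a,b in L])],[450,5,.35]))
E
```

```text
time: 0.65
tool_pos: [524.2, 185.6, 237.4]
tcp_rot: [-3.141, -0.002, 1.576]
contact_force: [-0.7, -0.7, -0.4]
grip_width: 91.7
finger_force: 0.0
(array([450.792,  -0.741,   0.388]), array([[-0.996, -1.452],
       [-0.332,  1.977],
       [-0.625, -0.75 ],
       [ 1.687,  0.511]]))
```

View pics/w1.png

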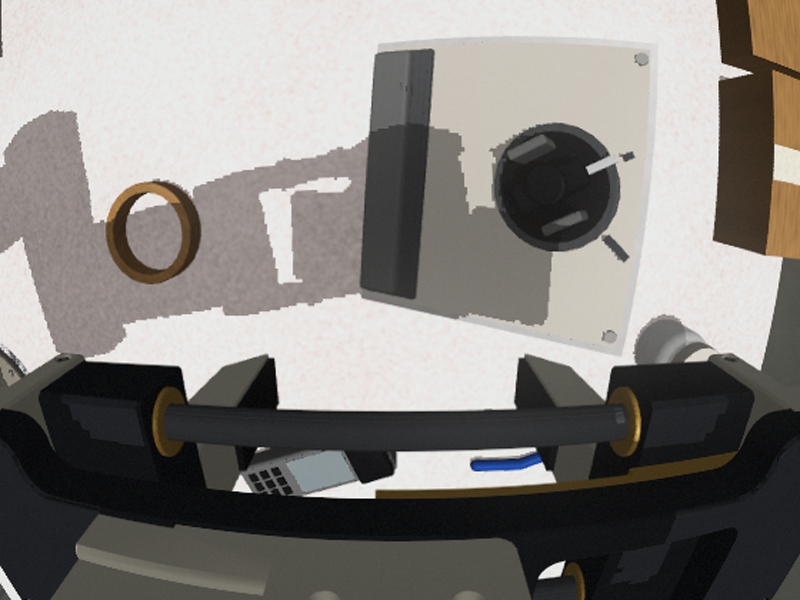

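```bash
python3 -m inch '[0,0,0,-0.05,0,0,-1,0,0,0,-0.05,0,0,-1,0,0,0,-0.05,0,0,-1,0,0,0,-0.05,0,0,-1,0,0,0,-0.05,0,0,-1,0,0,0,-0.05,0,0,-1,0,0,0,-0.05,0,0,-1,0,0,0,-0.05,0,0,-1,0,0,0,-0.05,0,0,-1,0,0,0,-0.05,0,0,-1]';python3 -m inch '[0,0,0,-0.025,0,0,-1,0,0,0,0,0,0,-1]'; python3 - <<'E'
from h import *
snap("wrist","w2")
E
```

```text
time: 1.53
tool_pos: [523.8, -223.0, 237.6]
tcp_rot: [-3.141, 0.0, 1.569]
contact_force: [1.3, 0.5, -0.1]
grip_width: 92.1
finger_force: 0.0
time: 1.7
tool_pos: [523.6, -245.5, 237.0]
tcp_rot: [-3.141, 0.001, 1.565]
contact_force: [-0.6, 0.5, -0.4]
grip_width: 91.9
finger_force: 0.0
```

View pics/w2.png

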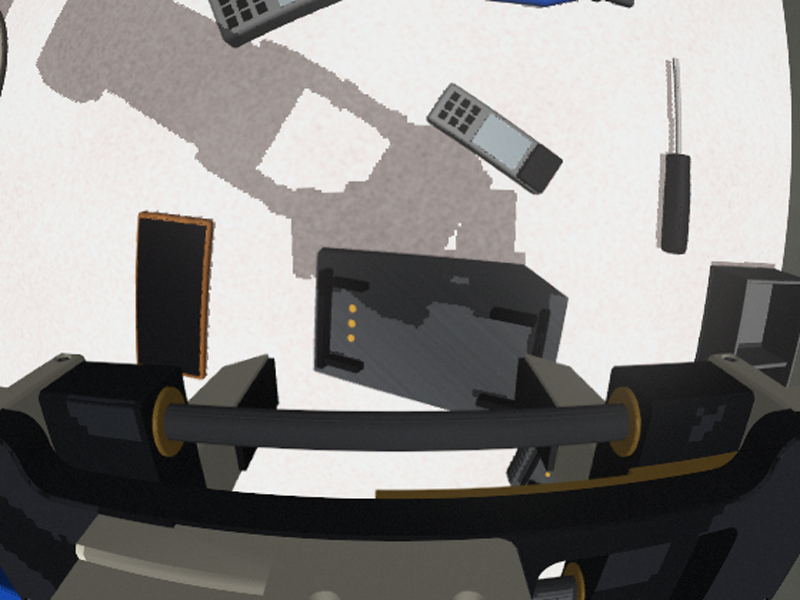

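w1 shows the console. The panel corners are near (378,44), (657,41), (622,355) and (361,297), the collar centre is at (558,187), and the tab tops are at (531,150) and (565,223). w2 shows the big cradle at (318–567, 249–410) with dark edges, so I'll fit the console and brighten a crop of the cradle.

```bash
python3 - <<'E'
from h import *
w=load("w1"); k=.7
c,s=np.cos(np.pi/6),np.sin(np.pi/6)
def P(S,y,h): return np.array([S*c-h*s,y,80+S*s+h*c])
uv=k*np.array([(378,44),(657,41),(622,355),(361,297),(558,187),(531,150),(565,223)])
def f(p):
    M=T(p[0],p[1],p[2]); S=p[3]; a=p[4]; t=23.
    L=[P(-100,100,0),P(100,100,0),P(100,-100,0),P(-100,-100,0),P(S,0,12),P(S-t*np.sin(a),t*np.cos(a),45),P(S+t*np.sin(a),-t*np.cos(a),45)]
    return (proj(w,np.array(L)@M[:3,:3].T+M[:3,3],True)-uv).ravel()
r=least_squares(f,[560,255,0,60,.4],x_scale=[10,10,.1,10,.1]); print(r.x); print(r.fun.reshape(-1,2))
w=load("w2"); im=w["image"][165:295,213:408,::-1].astype(float)
im=255*(np.clip(im/140,0,1))**.5
cv2.imwrite("pics/w2c.png",cv2.resize(im.astype(np.uint8),(780,520),interpolation=cv2.INTER_CUBIC))
E
```

```text
[589.49  260.703  -0.06   44.614   0.547]
[[-0.564 -0.048]
 [-0.041  1.365]
 [-0.158  0.447]
 [ 0.512  0.809]
 [ 0.45  -0.208]
 [-0.758 -2.185]
 [ 0.499  0.365]]
```

View pics/w2c.png

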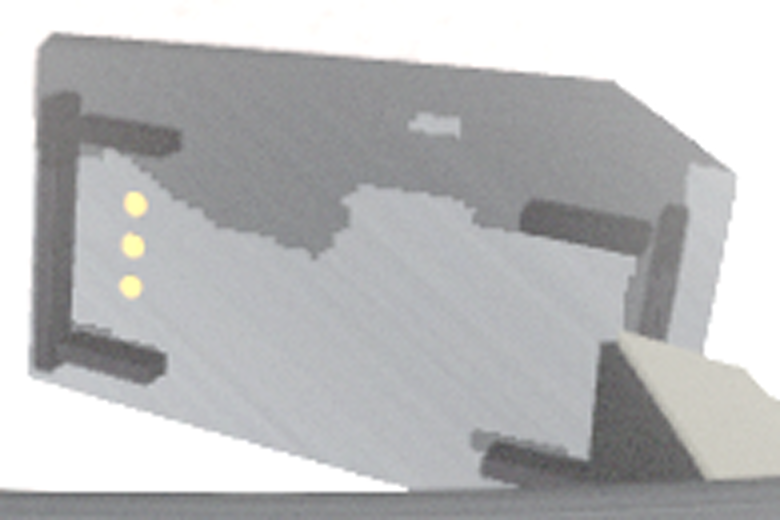

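```bash
python3 - <<'E'
from h import *
w=load("w2"); g=lambda u,v:(213+u/4-.375,165+v/4-.375)
L=[((86,50,0),g(614,81)),((86,50,110),g(735,174)),((-86,50,0),g(53,34)),((-86,50,30),g(38,47)),((-86,-50,30),g(30,376))]
p,r=fit([(w,True,L)],[560,-260,0]); print(p,r)
a=np.radians(25); D=lambda x,y,h:np.array([x*np.cos(a)-h*np.sin(a),y,70+x*np.sin(a)+h*np.cos(a)])
M=T(*p)
for n,q in [("gold mid",D(-60,0,0)),("lowcheek+ end out top",D(-47,35,12)),("lowcheek+ end in top",D(-47,29,12)),("lowcheek- end in top",D(-47,-29,12)),("lowcheek- in base",D(-47,-29,0)),("highcheek+ end in top",D(47,29,12)),("lip hi inner top +",D(79,35,12)),("lip lo inner base",D(-79,0,0))]:
    u=proj(w,M[:3,:3]@q+M[:3,3],True)[0]; print(n,(u-[213-.375,165-.375])*4)
E
```

```text
[ 543.265 -285.833   -0.088] [[ 0.154 -0.085]
 [ 0.691 -0.201]
 [ 0.167 -0.445]
 [-0.209  0.441]
 [-0.94   0.508]]
gold mid [134.294 244.684]
lowcheek+ end out top [162.098 137.258]
lowcheek+ end in top [160.613 159.859]
lowcheek- end in top [147.97  366.515]
lowcheek- in base [169.154 352.505]
highcheek+ end in top [515.74  232.409]
lip hi inner top + [654.014 234.883]
lip lo inner base [ 76.456 230.874]
```

The cradle fit is good: the gold contact is predicted to within 1 px. Its pose is (543,-286) with yaw -0.088, and the handheld is at (451,-1) with yaw 0.388. Next I'll write a planning helper and plan the grasp.

```bash
cat >> h.py <<'E'
def frame(x,z):
    z=z/np.linalg.norm(z); x=x-z*(x@z); x/=np.linalg.norm(x); return np.c_[x,np.cross(z,x),z]
HH=T(450.8,-.7,.388); CR=T(543.3,-285.8,-.088); CO=T(589.5,260.7,-.06)
def slope(M,deg,h0):   # frame on sloping top: x up slope, z out
    A=np.eye(4); A[:3,:3]=R.from_euler("y",-deg,degrees=True).as_matrix(); A[2,3]=h0; return M@A
DECK=slope(CR,25,70); PAN=slope(CO,30,80)
def tgt(F,off,ang=np.pi):  # TCP at off in frame F, tool z=-Fz, tool x at angle ang in F's xy
    Rt=F[:3,:3]@np.c_[[np.cos(ang),np.sin(ang),0],[np.sin(ang),-np.cos(ang),0],[0,0,-1.]]
    return F[:3,:3]@np.array(off,float)+F[:3,3],Rt
def plan(p,Rt):
    from plant import get_obs
    o=get_obs(); R0=R.from_euler("xyz",o["tcp_rot"]).as_matrix(); d=p-o["tool_pos"]
    rv=R.from_matrix(R0.T@Rt).as_rotvec()
    print("t",o["time"],"pos",o["tool_pos"],"j",o["joint_positions"],"F",o["contact_force"],"w",o["grip_width"])
    print("turn",rv/1.5,"min rows %.1f"%(np.degrees(np.linalg.norm(rv))/7.16))
    print("shift mm",d,"before-turn axes",R0.T@d/800,"after-turn axes",Rt.T@d/800,"min rows %.1f"%(np.linalg.norm(d)/41.7))
E
python3 -c "
from h import *
plan(*tgt(HH,(0,0,110)))"
```

```text
t 1.75 pos [ 523.788 -242.942  237.025] j [-0.567  0.44   1.375 -0.     1.328 -0.562] F [ 0.835  0.082 -0.681] w 91.911133579297
turn [-0.    -0.001 -1.309] min rows 15.7
shift mm [ -72.988  242.242 -127.025] before-turn axes [ 0.302 -0.093  0.159] after-turn axes [-0.03   0.315  0.159] min rows 6.8
```

```bash
python3 -m inch '[0,0,0,0.043,-0.013,0,-1,0,0,0,0.043,-0.013,0,-1,0,0,0,0.043,-0.013,0,-1,0,0,0,0.043,-0.013,0,-1,0,0,0,0.043,-0.013,0,-1,0,0,0,0.043,-0.013,0,-1,0,0,0,0.043,-0.013,0,-1,0,0,-0.08,0,0,0.01,-1,0,0,-0.08,0,0,0.01,-1,0,0,-0.08,0,0,0.01,-1]'
python3 -m inch '[0,0,-0.08,0,0,0.01,-1,0,0,-0.08,0,0,0.01,-1,0,0,-0.08,0,0,0.01,-1,0,0,-0.08,0,0,0.01,-1,0,0,-0.08,0,0,0.01,-1,0,0,-0.08,0,0,0.01,-1,0,0,-0.08,0,0,0.01,-1,0,0,-0.08,0,0,0.01,-1,0,0,-0.08,0,0,0.01,-1,0,0,-0.08,0,0,0.01,-1]'
python3 -m inch '[0,0,-0.08,0,0,0.01,-1,0,0,-0.08,0,0,0.01,-1,0,0,-0.08,0,0,0.01,-1,0,0,0,0,0,0,-1,0,0,0,0,0,0,-1]'
python3 -c "
from h import *
plan(*tgt(HH,(0,0,15)))
snap('wrist','w3')"
```

```text
time: 2.58
tool_pos: [451.3, 2.4, 213.8]
tcp_rot: [3.141, 0.0, 1.939]
contact_force: [0.2, -0.0, 0.2]
grip_width: 91.8
finger_force: 0.0
time: 3.42
tool_pos: [451.4, 1.6, 133.5]
tcp_rot: [3.141, -0.0, 3.138]
contact_force: [0.2, -1.0, 0.0]
grip_width: 91.9
finger_force: 0.0
time: 3.83
tool_pos: [451.5, 1.4, 109.7]
tcp_rot: [3.141, -0.001, -2.795]
contact_force: [0.1, -0.1, -0.4]
grip_width: 91.5
finger_force: 0.0
t 3.8333 pos [451.511   1.395 109.728] j [-0.167  0.369  1.894  0.     0.879 -2.084] F [ 0.073 -0.129 -0.385] w 91.49993931812395
turn [ 0.    -0.001 -0.028] min rows 0.3
shift mm [ -0.711  -2.095 -94.728] before-turn axes [ 0.002 -0.002  0.118] after-turn axes [ 0.002 -0.002  0.118] min rows 2.3
```

View pics/w3.png

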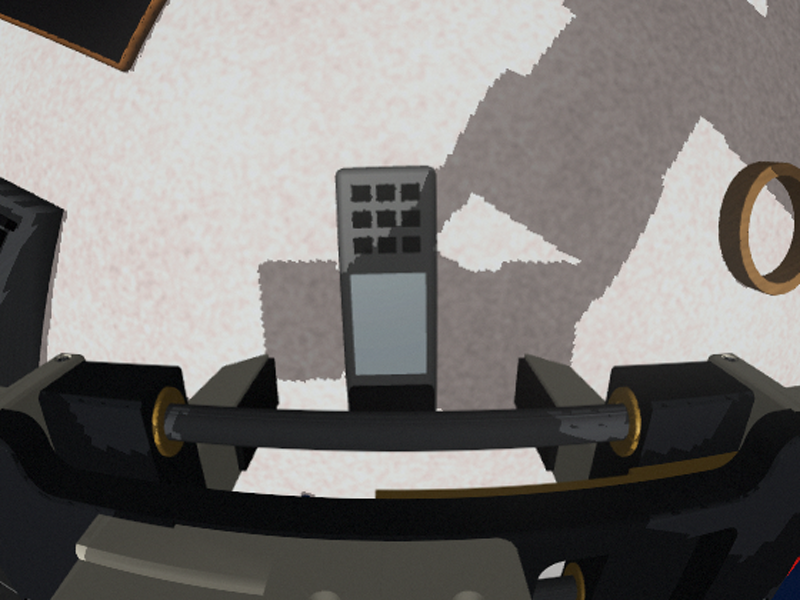

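w3: the handheld lies between the fingers, with tail corners at (336,168) and (437,166) and sides at (349,385) and (436,385). Refit with this view.

```bash
python3 - <<'E'
from h import *
w=load("w3"); k=.7
uv=k*np.array([(336,167),(437,166),(349,384),(436,384)])
def f(p):
    M=T(*p[:3]); P=np.array([(-75,25,27),(-75,-25,27),(p[3],25,27),(p[3],-25,27)])
    return (proj(w,P@M[:3,:3].T+M[:3,3],True)[:, :]-uv).ravel()
r=least_squares(f,[450,0,.388,35],x_scale=[10,10,.1,10]); print(r.x,r.fun)
for sgn in (1,): 
    h=T(*r.x[:3]); plan(*tgt(h,(0,0,15)))
E
```

```text
[448.098  -2.201   0.376  42.683] [ 70.266  -0.898 -71.672   2.184  62.452   1.769 -61.882   3.411]
t 3.8833 pos [451.96    1.237 110.077] j [-0.167  0.369  1.893  0.     0.879 -2.084] F [-0.236  0.825 -0.425] w 91.85910655048039
turn [ 0.    0.   -0.02] min rows 0.2
shift mm [ -3.863  -3.438 -95.077] before-turn axes [ 0.006 -0.002  0.119] after-turn axes [ 0.006 -0.002  0.119] min rows 2.3
```

```bash
python3 - <<'E'
from h import *
w=load("w3"); k=.7
uv=k*np.array([(336,167),(437,166),(349,384),(436,384)])
def f(p):
    M=T(*p[:3]); P=np.array([(-75,-25,27),(-75,25,27),(p[3],-25,27),(p[3],25,27)])
    return (proj(w,P@M[:3,:3].T+M[:3,3],True)[:, :]-uv).ravel()
r=least_squares(f,[450,0,.388,35],x_scale=[10,10,.1,10]); print(r.x,r.fun)
plan(*tgt(T(*r.x[:3]),(0,0,15)))
E
```

```text
[447.681  -2.346   0.367  40.897] [-0.074  0.519  0.5   -0.522 -1.615  0.641  1.143 -0.513]
t 3.8833 pos [451.96    1.237 110.077] j [-0.167  0.369  1.893  0.     0.879 -2.084] F [-0.236  0.825 -0.425] w 91.85910655048039
turn [ 0.     0.    -0.014] min rows 0.2
shift mm [ -4.279  -3.582 -95.077] before-turn axes [ 0.007 -0.002  0.119] after-turn axes [ 0.007 -0.002  0.119] min rows 2.3
```

```bash
python3 -m inch '[0,0,-0.016,0,0,0,-1,0,0,0,0.006,-0.002,0.03,-1,0,0,0,0,0,0.03,-1,0,0,0,0,0,0.03,-1,0,0,0,0,0,0.025,-1,0,0,0,0,0,0,-1,0,0,0,0,0,0,-1]'
python3 -m inch '[0,0,0,0,0,0,1,0,0,0,0,0,0,1,0,0,0,0,0,0,1,0,0,0,0,0,0,1,0,0,0,0,0,0,1,0,0,0,0,0,0,1,0,0,0,0,0,0,1,0,0,0,0,0,0,1]'
```

```text
time: 4.47
tool_pos: [448.0, -2.3, 17.7]
tcp_rot: [3.141, -0.001, -2.769]
contact_force: [-0.5, 0.2, 0.7]
grip_width: 92.0
finger_force: 0.0
time: 5.13
tool_pos: [448.6, -2.5, 17.9]
tcp_rot: [-3.141, 0.001, -2.768]
contact_force: [-1.0, -0.1, 2.6]
grip_width: 49.9
finger_force: 30.0
```

Gripped at 49.9 mm. Lift and check numerically where the tail end sits relative to the tool.

```bash
python3 -m inch '[0,0,0,0,0,-0.03,1,0,0,0,0,0,-0.04,1,0,0,0,0,0,-0.05,1,0,0,0,0,0,-0.05,1,0,0,0,0,0,-0.04,1,0,0,0,0,0,-0.03,1,0,0,0,0,0,0,1]'
python3 - <<'E'
from h import *
from plant import get_obs
w=snap("wrist","w4"); o=get_obs(); Rt=R.from_euler("xyz",o["tcp_rot"]).as_matrix(); p=o["tool_pos"]
# tail edge: tool x = -handheld x ; top face z=28 -> tool z = 17.8-28
for dx in (70,72,74,75,76,78,80): print(dx,[proj(w,p+Rt@np.array([dx,dy,17.8-27]),True)[0].round(1) for dy in (-10,0,10)])
g=cv2.cvtColor(w["image"],cv2.COLOR_RGB2GRAY)
u=[int(round(proj(w,p+Rt@np.array([75,dy,-9]),True)[0][0])) for dy in (-10,0,10)]
v=int(proj(w,p+Rt@np.array([75,0,-9]),True)[0][1])
for q in range(v-14,v+14): print(q,[g[q,a] for a in u])
plan(*tgt(DECK,(0,0,77.8)))
E
```

```text
time: 5.72
tool_pos: [450.5, -2.7, 214.2]
tcp_rot: [-3.137, 0.008, -2.768]
contact_force: [1.7, 0.6, -2.4]
grip_width: 49.8
finger_force: 30.0
70 [array([253.8, 131.9]), array([277. , 131.7]), array([300.3, 131.9])]
72 [array([253.8, 127.3]), array([277. , 127.1]), array([300.3, 127.3])]
74 [array([253.7, 122.7]), array([277. , 122.5]), array([300.4, 122.7])]
75 [array([253.7, 120.4]), array([277. , 120.2]), array([300.4, 120.4])]
76 [array([253.7, 118.1]), array([277. , 117.9]), array([300.4, 118.1])]
78 [array([253.7, 113.5]), array([277.1, 113.3]), array([300.4, 113.5])]
80 [array([253.6, 108.9]), array([277.1, 108.7]), array([300.5, 108.9])]
106 [np.uint8(234), np.uint8(235), np.uint8(234)]
107 [np.uint8(234), np.uint8(234), np.uint8(235)]
108 [np.uint8(234), np.uint8(232), np.uint8(235)]
109 [np.uint8(234), np.uint8(230), np.uint8(236)]
110 [np.uint8(234), np.uint8(232), np.uint8(235)]
111 [np.uint8(233), np.uint8(233), np.uint8(235)]
112 [np.uint8(232), np.uint8(233), np.uint8(235)]
113 [np.uint8(232), np.uint8(234), np.uint8(236)]
114 [np.uint8(233), np.uint8(233), np.uint8(23
[... 538 characters left out ...]
8(74)]
126 [np.uint8(119), np.uint8(115), np.uint8(73)]
127 [np.uint8(121), np.uint8(122), np.uint8(74)]
128 [np.uint8(126), np.uint8(127), np.uint8(74)]
129 [np.uint8(132), np.uint8(131), np.uint8(72)]
130 [np.uint8(137), np.uint8(136), np.uint8(74)]
131 [np.uint8(138), np.uint8(133), np.uint8(74)]
132 [np.uint8(136), np.uint8(133), np.uint8(74)]
133 [np.uint8(138), np.uint8(133), np.uint8(74)]
t 5.7667 pos [449.274  -2.539 211.447] j [-0.177  0.227  1.765  0.     1.145 -2.121] F [ 0.287 -0.488 -3.272] w 49.707971533033536
turn [ 0.066 -0.283  0.303] min rows 5.0
shift mm [  61.274 -280.372  -70.936] before-turn axes [ 0.057 -0.354  0.089] after-turn axes [-0.06  -0.342  0.126] min rows 7.1
```

TCP sits within 0.5 mm of the handheld's mid-length, with the underside 17.8 mm beyond it. Turn, then shift to 60 mm above the deck.

```bash
python3 -m inch '[0.011,-0.047,0.0505,0,0,0,1,0.011,-0.047,0.0505,0,0,0,1,0.011,-0.047,0.0505,0,0,0,1,0.011,-0.047,0.0505,0,0,0,1,0.011,-0.047,0.0505,0,0,0,1,0.011,-0.047,0.0505,0,0,0,1]'
python3 -m inch '[0,0,0,-0.0075,-0.043,0.0157,1,0,0,0,-0.0075,-0.043,0.0157,1,0,0,0,-0.0075,-0.043,0.0157,1,0,0,0,-0.0075,-0.043,0.0157,1,0,0,0,-0.0075,-0.043,0.0157,1,0,0,0,-0.0075,-0.043,0.0157,1,0,0,0,-0.0075,-0.043,0.0157,1,0,0,0,-0.0075,-0.041,0.0157,1,0,0,0,0,0,0,1,0,0,0,0,0,0,1]'
python3 -c "
from h import *
plan(*tgt(DECK,(0,0,37.8)))"
```

```text
time: 6.27
tool_pos: [446.6, -2.4, 207.4]
tcp_rot: [3.139, 0.429, 3.048]
contact_force: [-0.1, 0.0, -3.5]
grip_width: 49.9
finger_force: 30.0
time: 7.1
tool_pos: [507.8, -283.0, 134.7]
tcp_rot: [3.137, 0.426, 3.048]
contact_force: [0.5, 0.8, -2.9]
grip_width: 49.6
finger_force: 30.0
t 7.1 pos [ 507.803 -283.036  134.704] j [-0.784  0.399  1.852  0.482  0.613 -2.621] F [ 0.539  0.781 -2.882] w 49.578607541832305
turn [ 0.002 -0.007 -0.003] min rows 0.1
shift mm [ 19.584  -1.36  -30.446] before-turn axes [-0.007  0.     0.045] after-turn axes [-0.006  0.     0.045] min rows 0.9
```

```bash
python3 -m inch '[0,-0.007,-0.003,-0.003,0,0.023,1,0,0,0,-0.003,0,0.022,1,0,0,0,0,0,0,1,0,0,0,0,0,0,1]'
python3 - <<'E'
from h import *
plan(*tgt(DECK,(0,0,17.8)))
s=snap("scene","s1"); d=snap("side","d1"); w=snap("wrist","w5")
def crop(c,n,z,M=DECK,fish=False):
    u=proj(c,M[:3,3],fish)[0].astype(int); h,ww=int(150/z),int(200/z)
    y=max(0,min(420-2*h,u[1]-h)); x=max(0,min(560-2*ww,u[0]-ww)); print(n,x,y)
    im=c["image"][y:y+2*h,x:x+2*ww,::-1].astype(float); return cv2.resize((255*np.clip(im/200,0,1)**.6).astype(np.uint8),(400,300),interpolation=cv2.INTER_CUBIC)
a=np.vstack([np.hstack([crop(s,"scene",3.3),crop(d,"side",3.3)]),np.hstack([crop(w,"wrist",1.2,fish=True),np.zeros((300,400,3),np.uint8)])])
cv2.imwrite("pics/m1.png",a)
E
```

```text
time: 7.43
tool_pos: [527.8, -282.0, 106.0]
tcp_rot: [3.14, 0.438, 3.058]
contact_force: [0.0, 0.4, -1.8]
grip_width: 50.1
finger_force: 30.0
t 7.4333 pos [ 527.843 -282.038  106.025] j [-0.758  0.466  1.847  0.539  0.544 -2.671] F [ 0.03   0.364 -1.796] w 50.11575846471087
turn [0.002 0.001 0.003] min rows 0.0
shift mm [  7.964  -3.101 -19.893] before-turn axes [ 0.001 -0.003  0.027] after-turn axes [ 0.001 -0.003  0.027] min rows 0.5
scene 125 123
side 229 120
wrist 107 117
```

View pics/m1.png

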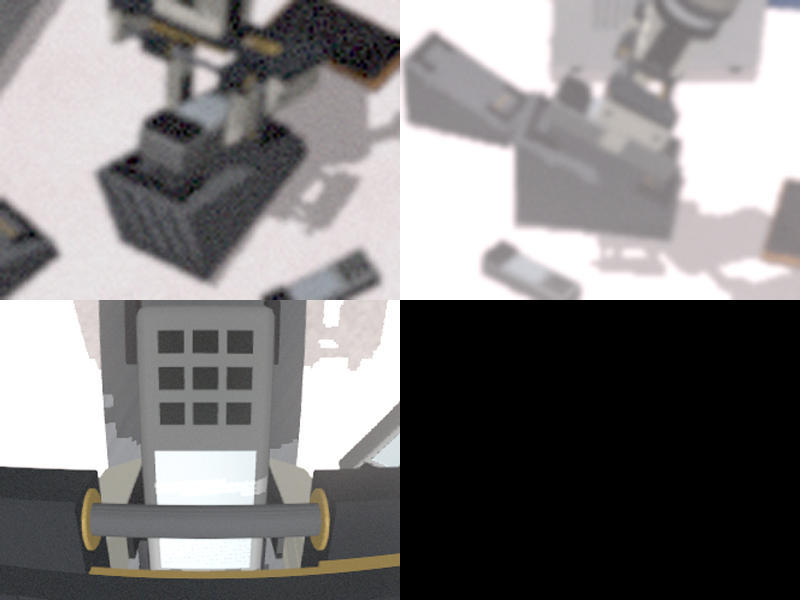

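The handheld sits head-up over the bay. In the wrist crop it's about 2 mm right of the deck's middle (206 against 201), which agrees with the planned −0.003 shift. Lower it.

```bash
python3 -m inch '[0,0,0.003,0,-0.003,0,1,0,0,0,0.001,0,0.009,1,0,0,0,0,0,0.009,1,0,0,0,0,0,0.004,1,0,0,0,0,0,0,1]'
python3 -c "
from h import *
plan(*tgt(DECK,(0,0,17.8)))"
```

```text
time: 8.0
tool_pos: [535.3, -286.8, 90.3]
tcp_rot: [3.14, 0.44, 3.052]
contact_force: [-1.0, -0.3, -3.1]
grip_width: 49.6
finger_force: 30.0
t 8.0 pos [ 535.261 -286.818   90.291] j [-0.754  0.504  1.839  0.566  0.515 -2.694] F [-1.006 -0.308 -3.105] w 49.56795915075454
turn [ 0.001  0.002 -0.001] min rows 0.0
shift mm [ 0.546  1.679 -4.159] before-turn axes [0.002 0.002 0.005] after-turn axes [0.002 0.002 0.005] min rows 0.1
```

```bash
python3 -m inch '[0,0,0,0.001,0.001,0.002,1,0,0,0,0.001,0,0.002,1,0,0,0,0,0,0.0015,1,0,0,0,0,0,0,1,0,0,0,0,0,0,1]'
python3 -c "
from h import *
plan(*tgt(DECK,(0,0,17.8)))"
```

```text
time: 8.42
tool_pos: [535.9, -286.4, 86.9]
tcp_rot: [3.141, 0.441, 3.053]
contact_force: [-0.3, 1.1, -2.1]
grip_width: 49.8
finger_force: 30.0
t 8.4167 pos [ 535.895 -286.351   86.863] j [-0.753  0.509  1.842  0.576  0.505 -2.704] F [-0.279  1.134 -2.113] w 49.82454706659322
turn [ 0.     0.003 -0.   ] min rows 0.0
shift mm [-0.088  1.212 -0.731] before-turn axes [0.001 0.001 0.001] after-turn axes [0.001 0.001 0.001] min rows 0.0
```

```bash
python3 -m inch '[0,0,0,0,0.001,0.0015,1,0,0,0,0,0,0,1,0,0,0,0,0,0,1]'; python3 -m inch '[0,0,0,0,0,0.0015,1,0,0,0,0,0,0,1,0,0,0,0,0,0,1]'; python3 -m inch '[0,0,0,0,0,0.0015,1,0,0,0,0,0,0,1,0,0,0,0,0,0,1]'
```

```text
time: 8.67
tool_pos: [536.2, -286.3, 86.7]
tcp_rot: [-3.14, 0.442, 3.053]
contact_force: [-8.7, -1.5, 6.6]
grip_width: 49.8
finger_force: 30.0
time: 8.92
tool_pos: [536.3, -286.3, 86.6]
tcp_rot: [-3.14, 0.443, 3.054]
contact_force: [-18.1, 1.0, 17.4]
grip_width: 49.9
finger_force: 30.0
time: 9.17
tool_pos: [536.8, -286.4, 86.3]
tcp_rot: [-3.14, 0.443, 3.054]
contact_force: [-21.7, 3.4, 24.7]
grip_width: 49.9
finger_force: 30.0
```

Contact at the deck height I expected. Relax the press, hold, then open and look.

```bash
python3 -m inch '[0,0,0,0,0,-0.002,1,0,0,0,0,0,0,1,0,0,0,0,0,0,1,0,0,0,0,0,0,1]'; python3 -c "
from h import *
plan(*tgt(DECK,(0,0,17.8)))"; python3 -m inch '[0,0,0,0,0,0,-1,0,0,0,0,0,0,-1,0,0,0,0,0,0,-1,0,0,0,0,0,0,-1,0,0,0,0,0,0,-1,0,0,0,0,0,0,-1]'
python3 -m inch '[0,0,0,0,0,-0.02,-1,0,0,0,0,0,-0.04,-1,0,0,0,0,0,-0.05,-1,0,0,0,0,0,-0.05,-1,0,0,0,0,0,0,-1]'
python3 - <<'E'
from h import *
w=snap("wrist","w6")
M=PAN.copy(); M[:3,3]=tgt(PAN,(44.6,0,130))[0]
plan(*tgt(PAN,(44.6,0,130),np.pi+.547))
E
```

```text
time: 9.5
tool_pos: [536.8, -286.2, 86.3]
tcp_rot: [-3.141, 0.443, 3.053]
contact_force: [-11.3, 1.1, 12.4]
grip_width: 49.5
finger_force: 30.0
t 9.5 pos [ 536.809 -286.186   86.318] j [-0.751  0.511  1.843  0.579  0.501 -2.705] F [-11.275   1.111  12.45 ] w 49.519732179468065
turn [-0.001  0.004 -0.   ] min rows 0.1
shift mm [-1.003  1.047 -0.186] before-turn axes [ 0.001  0.001 -0.   ] after-turn axes [ 0.001  0.001 -0.   ] min rows 0.0
time: 10.0
tool_pos: [537.0, -285.7, 84.9]
tcp_rot: [3.141, 0.441, 3.053]
contact_force: [-0.4, -1.0, 0.3]
grip_width: 85.2
finger_force: 0.0
time: 10.42
tool_pos: [482.8, -282.8, 207.8]
tcp_rot: [-3.134, 0.449, 3.056]
contact_force: [1.4, -1.4, 0.8]
grip_width: 91.8
finger_force: 0.0
t 10.4667 pos [ 482.867 -282.296  204.957] j [-0.828  0.26   1.835  0.435  0.752 -2.587] F [0.248 0.106 0.11 ] w 91.76759457467932
turn [ 0.002 -0.053 -0.38 ] min rows 4.6
shift mm [ 80.306 544.577   9.926] before-turn axes [-0.042  0.687  0.003] after-turn axes [-0.406  0.556  0.019] min rows 13.2
```

View pics/w6.png

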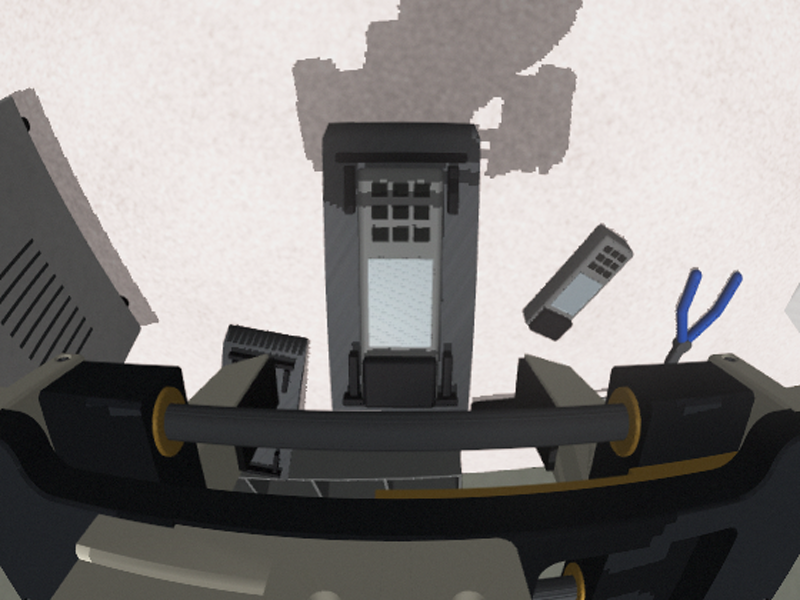

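The handheld is seated in the bay, with its head at the upper end and the cheeks either side. On to the console: I'll stop beyond the dial first so the wrist camera can see it.

```bash
python3 -m inch '[0,0,0,-0.003,0.049,0,-1,0,0,0,-0.003,0.049,0,-1,0,0,0,-0.003,0.049,0,-1,0,0,0,-0.003,0.049,0,-1,0,0,0,-0.003,0.049,0,-1,0,0,0,-0.003,0.049,0,-1,0,0,0,-0.003,0.049,0,-1,0,0,0,-0.003,0.049,0,-1,0,0,0,-0.003,0.049,0,-1,0,0,0,-0.003,0.049,0,-1]'
python3 -m inch '[0,0,0,-0.003,0.049,0,-1,0,0,0,-0.003,0.049,0,-1,0,0,0,-0.003,0.049,0,-1,0,0,0,-0.003,0.03,0,-1,0,-0.03,-0.01,0,0,0,-1,0,-0.03,-0.01,0,0,0,-1]'
python3 -c "
from h import *
plan(*tgt(PAN,(115,0,130)))"
```

```text
time: 11.3
tool_pos: [538.2, 110.0, 210.0]
tcp_rot: [3.141, 0.44, 3.054]
contact_force: [-0.5, -1.0, 0.1]
grip_width: 91.6
finger_force: 0.0
time: 11.8
tool_pos: [559.8, 250.4, 213.7]
tcp_rot: [-3.125, 0.531, 3.092]
contact_force: [-0.7, -0.2, 0.2]
grip_width: 92.1
finger_force: 0.0
t 11.8 pos [559.784 250.386 213.652] j [ 0.417  0.334  1.737 -0.419  0.637 -0.815] F [-0.74  -0.163  0.162] w 92.05807551550619
turn [-0.007  0.005  0.006] min rows 0.1
shift mm [64.246  8.239 36.431] before-turn axes [-0.092  0.014  0.001] after-turn axes [-0.092  0.015  0.   ] min rows 1.8
```

```bash
python3 -m inch '[-0.007,0.005,0.006,0,0,0,-1,0,0,0,-0.03,0.005,0,-1,0,0,0,-0.03,0.005,0,-1,0,0,0,-0.03,0.005,0,-1,0,0,0,0,0,0,-1,0,0,0,0,0,0,-1]'
python3 - <<'E'
from h import *
w=snap("wrist","w7")
print(proj(w,PAN[:3,:3]@[44.6,0,12]+PAN[:3,3],True)[0]/.7)
E
```

```text
time: 12.3
tool_pos: [623.1, 256.1, 249.9]
tcp_rot: [-3.141, 0.522, 3.077]
contact_force: [-0.2, -0.5, -0.8]
grip_width: 91.7
finger_force: 0.0
[399.283 185.067]
```

View pics/w7.png

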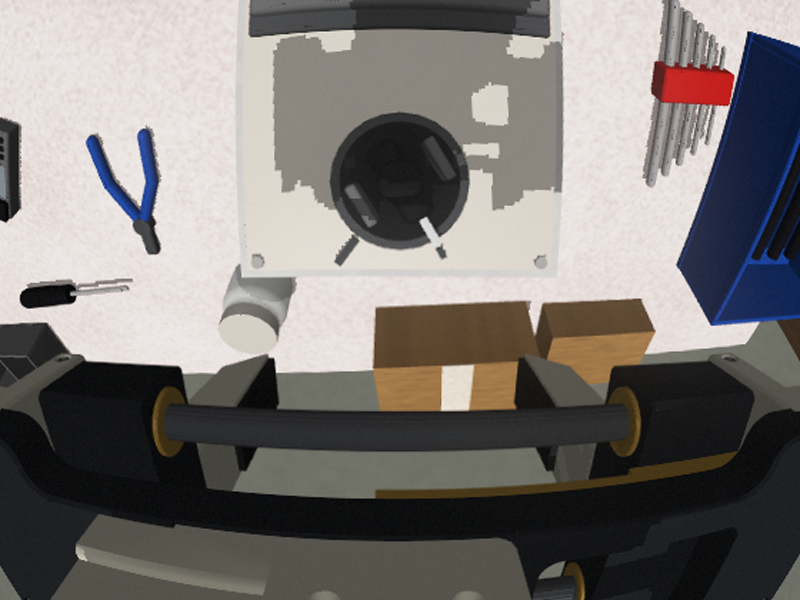

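w7: the collar centre is at (400,180), the tab tops at (441,157) and (361,205), the short rib at (443,253) and the long rib at (347,250). The high panel corners are at (240,273) and (558,276). Refit with both views.

```bash
cat > fitc.py <<'E'
from h import *
w1,w7=load("w1"),load("w7"); k=.7
c,s=np.cos(np.pi/6),np.sin(np.pi/6)
def P(S,y,h): return [S*c-h*s,y,80+S*s+h*c]
u1=k*np.array([(378,44),(657,41),(622,355),(361,297),(558,187),(531,150),(565,223)])
u7=k*np.array([(558,276),(240,273),(400,180.5),(441,157),(361,205)])
def model(p,m=23):
    S,a,t=p[3:6]; return [P(S,0,12),P(S-t*np.sin(a),t*np.cos(a),45),P(S+t*np.sin(a),-t*np.cos(a),45)]
def f(p,use=3):
    M=T(*p[:3]); g=lambda L,w,u:(proj(w,np.array(L)@M[:3,:3].T+M[:3,3],True)-u).ravel()
    r=[]
    if use&1: r.append(g([P(-100,100,0),P(100,100,0),P(100,-100,0),P(-100,-100,0)]+model(p),w1,u1))
    if use&2: r.append(g([P(100,100,0),P(100,-100,0)]+model(p),w7,u7))
    return np.concatenate(r)
for use in (3,2):
    r=least_squares(f,[589,260,-.06,44,.5,23],x_scale=[10,10,.1,10,.1,1],args=(use,)); print(r.x); print(r.fun.reshape(-1,2).T)
    M=T(*r.x[:3]); A=slope(M,30,80)
    for n,q in (("short",(443,253)),("long",(347,250)),("tip",(437,244))):
        d,o=ray(w7,(q[0]*k,q[1]*k),True); Ai=np.linalg.inv(A); o2=Ai[:3,:3]@o+Ai[:3,3]; d2=Ai[:3,:3]@d
        h=4 if n!="tip" else 14
        x=o2+d2*(h-o2[2])/d2[2]; print(n,np.arctan2(x[1],x[0]-r.x[3]),x)
E
python3 fitc.py
```

```text
[588.903 261.     -0.063  43.664   0.548  22.642]
[[-0.792 -0.309 -1.003 -0.278 -1.231 -2.4   -1.607 -1.059  1.201 -0.291
  -1.313  0.221]
 [-0.511  1.301  0.434  0.3   -0.607 -2.259 -0.583  0.109  2.34   1.407
   2.192  1.43 ]]
short 0.5551615040566974 [85.611 26.017  4.   ]
long -0.6638739026316974 [ 83.726 -31.341   4.   ]
tip 0.5486774834078937 [78.738 21.44  14.   ]
[587.189 261.754  -0.072  43.91    0.554  23.157]
[[-1.01   0.389  0.151  0.158  0.161]
 [-0.577  0.146 -0.148  0.068  0.065]]
short 0.5444288964174955 [86.803 25.97   4.   ]
long -0.6457091515328158 [ 85.338 -31.214   4.   ]
tip 0.5334608005268668 [79.979 21.302 14.   ]
```

```bash
sed -i 's/^HH=.*/CR=T(543.3,-285.8,-.088); CO=T(588,261.4,-.067)/' h.py; python3 -c "
from h import *
plan(*tgt(PAN,(43.8,0,90),np.pi+.545))"
```

```text
t 12.35 pos [622.059 255.839 249.206] j [ 0.373  0.394  1.53  -0.311  0.764 -0.958] F [-0.616  0.38  -0.512] w 91.7892186531999
turn [ 0.001 -0.002 -0.361] min rows 4.3
shift mm [-41.111   6.034 -69.364] before-turn axes [0.088 0.004 0.049] after-turn axes [0.073 0.049 0.049] min rows 1.9
```

```bash
python3 -m inch '[0,0,-0.072,0,0,0,-1,0,0,-0.072,0,0,0,-1,0,0,-0.072,0,0,0,-1,0,0,-0.072,0,0,0,-1,0,0,-0.073,0,0,0,-1,0,0,0,0.025,0.017,0.017,-1,0,0,0,0.025,0.017,0.017,-1,0,0,0,0.023,0.015,0.015,-1,0,0,0,0,0,0,-1,0,0,0,0,0,0,-1]'; python3 -c "
from h import *
plan(*tgt(PAN,(43.8,0,28.5),np.pi+.545))"
```

```text
time: 13.18
tool_pos: [580.4, 262.0, 180.7]
tcp_rot: [-2.853, 0.439, -2.598]
contact_force: [0.8, 0.6, 1.1]
grip_width: 91.6
finger_force: 0.0
t 13.1833 pos [580.358 262.049 180.669] j [ 0.415  0.413  1.712 -0.427  0.589 -1.329] F [0.758 0.57  1.096] w 91.60745957184972
turn [ 0.001 -0.002  0.001] min rows 0.0
shift mm [ 31.271  -2.235 -54.087] before-turn axes [-0.    -0.     0.078] after-turn axes [-0.    -0.     0.078] min rows 1.5
```

```bash
python3 -m inch '[0,0,0,0,0,0.025,-1,0,0,0,0,0,0.025,-1,0,0,0,0,0,0.02,-1,0,0,0,0,0,0.0075,-1,0,0,0,0,0,0,-1,0,0,0,0,0,0,-1]'; python3 -c "
from h import *
plan(*tgt(PAN,(43.8,0,28.5),np.pi+.545))"; python3 -m inch '[0,0,0,0,0,0,1,0,0,0,0,0,0,1,0,0,0,0,0,0,1,0,0,0,0,0,0,1,0,0,0,0,0,0,1,0,0,0,0,0,0,1,0,0,0,0,0,0,1,0,0,0,0,0,0,1,0,0,0,0,0,0,1,0,0,0,0,0,0,1]'; python3 -c "
from h import *
plan(*tgt(PAN,(43.8,0,28.5),np.pi+.545))
from plant import get_obs
o=get_obs();Rt=R.from_euler('xyz',o['tcp_rot']).as_matrix();print(Rt.T@o['contact_force'],Rt.T@o['moment'])"
```

```text
time: 13.68
tool_pos: [613.5, 260.1, 129.7]
tcp_rot: [-2.852, 0.444, -2.599]
contact_force: [0.0, 0.4, 0.4]
grip_width: 91.6
finger_force: 0.0
t 13.6833 pos [613.487 260.08  129.672] j [ 0.387  0.523  1.695 -0.481  0.492 -1.284] F [0.029 0.35  0.42 ] w 91.55931970180076
turn [ 0.     0.001 -0.001] min rows 0.0
shift mm [-1.859 -0.265 -3.09 ] before-turn axes [0.004 0.002 0.002] after-turn axes [0.004 0.002 0.002] min rows 0.1
time: 14.52
tool_pos: [612.6, 260.3, 129.0]
tcp_rot: [-2.852, 0.443, -2.599]
contact_force: [-4.2, 1.2, 3.9]
grip_width: 36.8
finger_force: 30.0
t 14.5167 pos [612.599 260.289 128.953] j [ 0.388  0.523  1.696 -0.481  0.491 -1.283] F [-4.176  1.227  3.876] w 36.84817185282214
turn [ 0.001  0.001 -0.001] min rows 0.0
shift mm [-0.97  -0.475 -2.371] before-turn axes [0.002 0.001 0.002] after-turn axes [0.002 0.001 0.002] min rows 0.1
[ 0.996  1.717 -5.48 ] [-0.54   0.372  0.086]
```

Both tabs are pinched (36.8 mm, small side forces). Turn clockwise.

```bash
python3 -m inch '[0,0,0.03,0,0,0,1,0,0,0.06,0,0,0,1,0,0,0.06,0,0,0,1,0,0,0.06,0,0,0,1,0,0,0.06,0,0,0,1,0,0,0.06,0,0,0,1,0,0,0.06,0,0,0,1,0,0,0,0,0,0,1]'; cat > st.py <<'E'
from h import *
from plant import get_obs
o=get_obs();Rt=R.from_euler('xyz',o['tcp_rot']).as_matrix();print("tool F,M",Rt.T@o['contact_force'],Rt.T@o['moment'])
A=PAN[:3,:3].T; q=A@(o['tool_pos']-PAN[:3,3]); X=A@Rt[:,0]; print("panel pos",q,"turned",.545-np.arctan2(-X[1],-X[0]),"tilt",(A@Rt[:,2]),o["time"],o["grip_width"])
E
python3 st.py
```

```text
time: 15.18
tool_pos: [612.9, 258.6, 129.1]
tcp_rot: [3.116, 0.523, 3.021]
contact_force: [-3.7, -5.9, 6.5]
grip_width: 36.4
finger_force: 30.0
tool F,M [-0.682 -6.113 -7.271] [1.033 0.093 0.115]
panel pos [46.218 -1.115 30.063] turned 0.5913705899599382 tilt [-0.    -0.001 -1.   ] 15.1833 36.380989741911065
```

```bash
python3 -m inch '[0,0,0.06,0,0,0,1,0,0,0.06,0,0,0,1,0,0,0.06,0,0,0,1,0,0,0.06,0,0,0,1,0,0,0.06,0,0,0,1,0,0,0.06,0,0,0,1,0,0,0.06,0,0,0,1,0,0,0.05,0,0,0,1,0,0,0,0,0,0,1,0,0,0,0,0,0,1]'; python3 st.py
```

```text
time: 16.02
tool_pos: [612.1, 256.9, 128.7]
tcp_rot: [2.773, 0.378, 2.257]
contact_force: [-7.4, -12.5, 9.3]
grip_width: 36.2
finger_force: 30.2
tool F,M [ -8.026 -10.25  -11.256] [ 1.795 -1.223 -0.584]
panel pos [45.413 -2.858 30.023] turned 1.2899834969488926 tilt [-0.002 -0.004 -1.   ] 16.0167 36.213034826898195
```

```bash
python3 -m inch '[0,0,0.02,0,-0.001,0,1,0,0,0,0,0,0,1,0,0,0,0,0,0,1]'; python3 st.py;  python3 -m inch '[0,0,0.02,0,-0.001,0,1,0,0,0,0,0,0,1,0,0,0,0,0,0,1]'; python3 st.py
```

```text
time: 16.27
tool_pos: [612.0, 256.9, 128.7]
tcp_rot: [2.761, 0.368, 2.229]
contact_force: [-4.5, -11.1, 9.1]
grip_width: 36.6
finger_force: 30.5
tool F,M [-8.92  -7.308 -9.742] [ 1.446 -1.272 -1.067]
panel pos [45.333 -2.922 30.046] turned 1.3182666320686414 tilt [-0.001 -0.004 -1.   ] 16.2667 36.601786526634974
time: 16.52
tool_pos: [611.6, 257.2, 128.5]
tcp_rot: [2.749, 0.356, 2.199]
contact_force: [-4.1, -7.0, 7.1]
grip_width: 37.0
finger_force: 30.7
tool F,M [-5.517 -4.8   -7.962] [ 1.018 -0.808 -1.027]
panel pos [44.919 -2.626 30.056] turned 1.3481934708061603 tilt [-0.    -0.002 -1.   ] 16.5167 37.002580898402236
```

The moment has levelled off and the jaw width is growing, so the dial is at its end stop. Ease back slightly, open, withdraw along the axis and look.

```bash
python3 -m inch '[0,0,-0.04,0,-0.001,0,1,0,0,0,0,0,0,1,0,0,0,0,0,0,1]'; python3 st.py;  python3 -m inch '[0,0,0,0,0,0,-1,0,0,0,0,0,0,-1,0,0,0,0,0,0,-1,0,0,0,0,0,0,-1,0,0,0,0,0,0,-1,0,0,0,0,0,0,-1,0,0,0,0,0,0,-1,0,0,0,0,0,0,-1]'; python3 -m inch '[0,0,0,0,0,-0.025,-1,0,0,0,0,0,-0.03,-1,0,0,0,0,0,-0.03,-1,0,0,0,0,0,-0.03,-1,0,0,0.05,0,0,0,1,0,0,0,0,0,0,1,0,0,0,0,0,0,1]'; python3 st.py
python3 - <<'E'
from h import *
plan(*tgt(PAN,(115,0,120)))
E
```

```text
time: 16.77
tool_pos: [611.6, 257.2, 128.5]
tcp_rot: [2.768, 0.377, 2.256]
contact_force: [-2.3, -5.1, 6.0]
grip_width: 36.8
finger_force: 30.0
tool F,M [-4.494 -2.975 -6.211] [ 0.632 -0.596 -0.071]
panel pos [44.913 -2.63  30.071] turned 1.291042745543324 tilt [ 0.001 -0.    -1.   ] 16.7667 36.76588817056742
time: 17.43
tool_pos: [611.0, 258.7, 127.5]
tcp_rot: [2.768, 0.375, 2.257]
contact_force: [-0.6, -0.5, -0.9]
grip_width: 85.2
finger_force: 0.0
time: 18.02
tool_pos: [565.1, 261.5, 207.3]
tcp_rot: [2.742, 0.347, 2.185]
contact_force: [0.4, -0.3, -0.6]
grip_width: 76.4
finger_force: 0.0
tool F,M [-0.198 -0.16   0.719] [0.204 0.204 0.017]
panel pos [ 43.86   -1.472 121.671] turned 1.3642476057170951 tilt [-0.     0.001 -1.   ] 18.0167 76.36161477358328
t 18.0167 pos [565.101 261.461 207.3  ] j [ 0.427  0.358  1.716 -0.407  0.637  0.019] F [ 0.358 -0.278 -0.614] w 76.36161477358328
turn [ 0.001 -0.    -0.546] min rows 6.6
shift mm [62.403 -2.712 34.123] before-turn axes [-0.059  0.066  0.002] after-turn axes [-0.089  0.002  0.002] min rows 1.7
```

```bash
python3 -m inch '[0,0,-0.08,0,0,0,1,0,0,-0.08,0,0,0,1,0,0,-0.08,0,0,0,1,0,0,-0.08,0,0,0,1,0,0,-0.08,0,0,0,1,0,0,-0.08,0,0,0,1,0,0,-0.066,0,0,0,1,0,0,0,-0.045,0.001,0,1,0,0,0,-0.044,0.001,0,1,0,0,0,0,0,0,1]'
python3 - <<'E'
from h import *
S=43.8
def unwarp(w):   # metric top view of the panel plane at height h, 2 px/mm, centred on the dial
    def at(h):
        X,Y=np.meshgrid(np.linspace(55,-55,221),np.linspace(-55,55,221),indexing='ij')  # rows: up-slope down; cols: y
        P=np.c_[S+X.ravel(),Y.ravel(),np.full(X.size,h)]@PAN[:3,:3].T+PAN[:3,3]
        m=proj(w,P,True).astype(np.float32).reshape(221,221,2); return cv2.remap(w["image"],m[...,0],m[...,1],cv2.INTER_LINEAR),X,Y
    return at
w8=snap("wrist","w8")
for n in ("w7","w8"):
    w=load(n)
    at=unwarp(w); im,X,Y=at(13.); g=im.min(2).astype(float); r=np.hypot(X,Y)
    m=(g>140)&(r>20)&(r<38); a=np.degrees(np.arctan2(Y,X))
    print(n,"pointer px",m.sum(),"angle rad",np.arctan2(Y[m].mean(),X[m].mean()),X[m].mean(),Y[m].mean())
    im,X,Y=at(45.); g=im.mean(2).astype(float)
    th=.545 if n=="w7" else .545-1.33
    for sg in (1,-1):   # brightness along pinch line at tab-top height
        print(sg,[int(np.mean([g[int(round(110-2*(-sg*t*np.sin(th)+e*np.cos(th)))),int(round(110+2*(sg*t*np.cos(th)+e*np.sin(th))))] for e in (-6,-3,0,3,6)])) for t in range(10,34)])
plan(*tgt(PAN,(S-114,0,80)))
E
python3 st.py
```

```text
time: 18.85
tool_pos: [632.6, 258.5, 246.3]
tcp_rot: [3.137, 0.531, 3.072]
contact_force: [-1.1, -0.6, 0.4]
grip_width: 9.7
finger_force: 0.0
w7 pointer px 277 angle rad 0.5427724371048478 26.812274368231048 16.173285198555956
1 [24, 25, 26, 26, 26, 27, 28, 31, 42, 41, 47, 61, 66, 65, 66, 60, 37, 30, 31, 37, 55, 67, 63, 61]
-1 [31, 31, 31, 31, 31, 32, 30, 30, 40, 47, 50, 70, 78, 84, 87, 75, 55, 42, 42, 42, 62, 82, 84, 84]
w8 pointer px 264 angle rad -0.7443484522724063 23.37878787878788 -21.53409090909091
1 [30, 31, 32, 32, 33, 33, 34, 38, 50, 56, 82, 88, 86, 84, 75, 56, 40, 39, 41, 48, 60, 62, 63, 76]
-1 [27, 27, 29, 29, 30, 30, 30, 30, 34, 43, 46, 54, 70, 74, 74, 74, 65, 37, 33, 35, 46, 58, 58, 59]
t 18.9 pos [629.795 258.239 243.841] j [ 0.373  0.411  1.521 -0.317  0.75  -0.946] F [ 0.246 -0.149 -0.345] w 5.672308630137389
turn [ 0.001  0.002 -0.002] min rows 0.0
shift mm [-142.364    9.91  -129.659] before-turn axes [ 0.236 -0.     0.051] after-turn axes [0.236 0.    0.051] min rows 4.6
tool F,M [-0.048 -0.132  0.427] [-0.118  0.295  0.049]
panel pos [118.218  -0.356 120.934] turned 0.5476167165640472 tilt [ 0.003  0.001 -1.   ] 18.9 5.672308630137389
```

The pointer turned by 1.29 rad to the long rib and both tabs are back out (outer edges ~25.5 mm from the axis, as before). Now the start bar.

```bash
python3 -m inch '[0,0,0,0.039,0,0.006,1,0,0,0,0.039,0,0.006,1,0,0,0,0.039,0,0.006,1,0,0,0,0.039,0,0.009,1,0,0,0,0.039,0,0.012,1,0,0,0,0.039,0,0.012,1,0,0,0,0,0,0,1,0,0,0,0,0,0,1]'; python3 st.py; python3 -c "
from h import *
plan(*tgt(PAN,(43.8-114,0,40)))"
```

```text
time: 19.57
tool_pos: [483.0, 268.1, 111.6]
tcp_rot: [-3.14, 0.519, 3.077]
contact_force: [-0.4, 0.0, 0.5]
grip_width: 0.1
finger_force: 0.0
tool F,M [ 0.109 -0.008 -0.671] [-0.098  0.224  0.045]
panel pos [-75.327  -0.308  79.991] turned 0.5428558597670149 tilt [-0.005 -0.001 -1.   ] 19.5667 0.1410805940807751
t 19.5667 pos [482.985 268.138 111.611] j [ 0.522  0.408  1.983 -0.758  0.413 -0.333] F [-0.427  0.021  0.529] w 0.1410805940807751
turn [-0.    -0.003  0.001] min rows 0.0
shift mm [ 24.402  -1.329 -32.07 ] before-turn axes [-0.007  0.     0.05 ] after-turn axes [-0.006  0.     0.05 ] min rows 1.0
```

```bash
python3 -m inch '[0,-0.003,0,-0.0065,0,0.02,1,0,0,0,0,0,0.02,1,0,0,0,0,0,0.008,1,0,0,0,0,0,0,1,0,0,0,0,0,0,1]'; python3 st.py; python3 -m inch '[0,0,0,0,0,0.006,1,0,0,0,0,0,0.004,1,0,0,0,0,0,0,1,0,0,0,0,0,0,1]'; python3 st.py
```

```text
time: 19.98
tool_pos: [509.6, 266.8, 83.6]
tcp_rot: [3.139, 0.528, 3.072]
contact_force: [0.0, -0.2, 0.5]
grip_width: 0.4
finger_force: 0.0
tool F,M [-0.29  -0.169 -0.433] [-0.065  0.214  0.055]
panel pos [-66.28    0.171  42.396] turned 0.5473609191031118 tilt [ 0.004  0.001 -1.   ] 19.9833 0.443802485729087
time: 20.32
tool_pos: [513.7, 267.1, 77.1]
tcp_rot: [3.138, 0.529, 3.072]
contact_force: [-0.1, 0.3, 2.7]
grip_width: 0.2
finger_force: 1.0
tool F,M [-1.318  0.319 -2.407] [-0.094  0.043  0.068]
panel pos [-65.953   0.677  34.756] turned 0.5472505360922013 tilt [ 0.005  0.002 -1.   ] 20.3167 0.16303433788328883
```

```bash
python3 -m inch '[0,0,0,0,0,-0.006,1,0,0,0,0.005,0,0,1,0,0,0,0,0,0.008,1,0,0,0,0,0,0.004,1,0,0,0,0,0,0.004,1,0,0,0,0,0,0,1]'; python3 st.py; python3 -m inch '[0,0,0,0,0,0.002,1,0,0,0,0,0,0,1,0,0,0,0,0,0,1]'; python3 st.py
```

```text
time: 20.82
tool_pos: [513.7, 267.1, 67.6]
tcp_rot: [3.139, 0.528, 3.072]
contact_force: [-8.2, 1.3, 7.4]
grip_width: 0.4
finger_force: 5.2
tool F,M [  3.468   0.781 -10.55 ] [-0.184  0.723  0.033]
panel pos [-70.773   0.721  26.528] turned 0.546962011590246 tilt [ 0.004  0.002 -1.   ] 20.8167 0.36252215958319084
time: 21.07
tool_pos: [514.0, 267.4, 67.3]
tcp_rot: [3.138, 0.529, 3.073]
contact_force: [-16.0, 1.4, 18.9]
grip_width: 0.2
finger_force: 12.6
tool F,M [  4.312   0.38  -24.392] [-0.127  1.088  0.066]
panel pos [-70.658   1.06   26.179] turned 0.5466704133293886 tilt [ 0.005  0.003 -1.   ] 21.0667 0.16078574240506266
```

The bar is bottomed (24 N) and level. Hold it, release, withdraw, and check the result numerically before handing in.

```bash
python3 -m inch '[0,0,0,0,0,0,1,0,0,0,0,0,0,1,0,0,0,0,0,0,1,0,0,0,0,0,0,1,0,0,0,0,0,0,1,0,0,0,0,0,0,1,0,0,0,0,0,0,1]'; python3 st.py; python3 -m inch '[0,0,0,0,0,-0.01,1,0,0,0,0,0,-0.02,1,0,0,0,0,0,-0.04,1,0,0,0,0,0,-0.05,1,0,0,0,0,0,-0.05,1,0,0,0,-0.045,0,0,1,0,0,0,-0.045,0,0,1,0,0,0,-0.045,0,0,1,0,0,0,-0.045,0,0,1,0,0,0,0,0,0,1]'; python3 st.py
python3 - <<'E'
from h import *
w=snap("wrist","w9"); S=43.8
X,Y=np.meshgrid(np.linspace(55,-55,221),np.linspace(-55,55,221),indexing='ij')
m=proj(w,np.c_[S+X.ravel(),Y.ravel(),np.full(X.size,13.)]@PAN[:3,:3].T+PAN[:3,3],True).astype(np.float32).reshape(221,221,2)
g=cv2.remap(w["image"],m[...,0],m[...,1],cv2.INTER_LINEAR).min(2); r=np.hypot(X,Y); k=(g>140)&(r>20)&(r<38)
print("pointer",k.sum(),np.arctan2(Y[k].mean(),X[k].mean()))
E
```

```text
time: 21.65
tool_pos: [514.0, 267.4, 67.3]
tcp_rot: [3.138, 0.529, 3.073]
contact_force: [-17.0, 1.2, 19.4]
grip_width: 0.2
finger_force: 12.6
tool F,M [  4.894   0.143 -25.345] [-0.125  1.107  0.038]
panel pos [-70.658   1.02   26.153] turned 0.5467733608010468 tilt [ 0.005  0.003 -1.   ] 21.65 0.20493617899903738
time: 22.48
tool_pos: [576.7, 262.3, 260.9]
tcp_rot: [3.135, 0.537, 3.068]
contact_force: [0.1, 0.0, 0.7]
grip_width: 0.3
finger_force: 0.0
tool F,M [-0.392  0.024 -0.552] [-0.092  0.265  0.104]
panel pos [ 80.615   0.116 162.386] turned 0.5505855601692032 tilt [ 0.013  0.004 -1.   ] 22.4833 0.3405275629219223
pointer 245 -0.7188892999957404
```

```bash
python3 -c "
from plant import *
print(close_job())"
```

```text
the job is handed in; nothing more can be done
None
```

The job is handed in at about 22.5 s of the 58 s allowed; the verdict itself was not shown. The handheld sits in the cradle bay with its head up the slope, the dial pointer stands at the long rib with both tabs out, and the start bar was pressed fully down at its middle for over half a second and let go.

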